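Dock a tray carrier on the tube mixer's locating pins and latch it

ROBOT

A 7-joint arm with a two-finger parallel gripper is mounted at the origin on the work surface; the furniture and walls round the work are solid. World frame = base frame: x ahead of the robot, y to its left, z up, the work surface at z = 0. Lengths are in m, angles in rad, forces in N, time in s.
With the tool pointing down it reaches from about 0.425 to 0.925 m from the base axis. Payload 6.8 kg.
Tool frame: the origin (TCP) lies at the very end of the fingers, on their centre line; the grasp point (between the pads) lies 19 mm behind it (r.grip_depth is the distance from the TCP to the grasp point, in m); z points along the fingers, y is the direction in which the jaws open and shut (so a half turn about z gives the same grasp; the last joint's range is limited). The gripper opens to 85 mm and grips with 20 to 120 N. Pads are 22 mm wide; open, the fingers measure 114 mm over their backs; the gripper's body (76 mm by 85 mm) begins 54 mm behind the grasp point. The pads swing forward as they close: fully open they stand 13 mm farther back than shut.
Start: joints at [-1.359, 0.477, 0.022, 1.555, -0.011, 1.109, -0.083], TCP at [0.212, 0.641, 0.231] pointing down, gripper open.
Joint ranges: [-2.96, 2.96], [-0.34, 2.1], [-1.41, 1.46], [0.24, 2.44], [-1.37, 4.51], [0.17, 1.92], [-2.96, 2.96]. Speed limits (rad/s): [2.39, 2.39, 3.14, 3.14, 3.14, 3.14, 3.14].

INTERFACE

Orientations are given as a rotation vector (axis times angle).
In Python, from bench import status, eyes, workorder, spotter, r gives the robot as it stands.
- The arm moves only by the tool drive_tool, never from a script. Its argument "commands" is a list of rows, each an object of numbers: "rx", "ry", "rz": the turn, a rotation vector about the world's x, y, z normalised to -1 to 1, where 1 is 8 degrees; "tx", "ty", "tz": the shift along the world's x, y, z normalised to -1 to 1, where 1 is 20 mm; "grip": the closure, from -1 (fully open) to 1 (shut). A call has 1 to 10 rows; each row shifts and turns the commanded pose from where the row before left it; what a row does not reach is not made up. A row lasts 1/8 s, in which the tool goes at most 62.5 mm and 10.7 degrees, less where a joint would pass 70% of its speed; a pose out of reach is approached as far as the arm can. A call with a number of a shift or a turn outside -1 to 1 is refused whole. A call with a gripper value outside its range is refused whole. The fingers move at their own pace and stop on an object; "grip_force" is the grip in N (left out, the last holds). Time passes only in rows, so rows that do not move let the fingers close. It gives the time, the measured TCP pose, the force and the opening at its end, in the units of the state.
- status.get_obs(): the state, without advancing time (a new reading comes with each control period).
- eyes.grab_frame(name): name is "side" or "top" or "wrist"; returns a dict with "frame" (420x560x3 uint8, blue, green, red), "range_z" (420x560 float32, m along the optical axis (not along the pixel's ray), 0 where there is no reading), "fx", "fy", "cx", "cy" (pixels), "T" (4x4, takes a point from camera to world coordinates); the wrist camera has in their place "T_tool_cam" (4x4, takes a point from camera to tool coordinates, whose origin is the TCP and whose axes are the flange's). Camera axes: x right, y down, z forward; pixel columns grow to the right and rows downward; lengths in m; the calibration is good to about 2 mm. A picture is of the moment at which its call begins: read the wrist's pose just before it.
- workorder.hand_in(): hands the job in, once; it reports no verdict.
Trained networks look in the newest picture that a camera, given by its name, has taken for a name from the list of things; names that differ only in an ending like _2 or _b are one class to them, and where a whole thing is asked for, a point or a joint stands for the part that bears it (a point fixed in the world has none). Each returns a list of dicts, best first, with "confidence" (0 to 1); they miss things now and then, are a little off and sometimes report something else, mostly with a low value. They report only what shows in the picture. A call takes as long as a camera call. They do not tell look-alikes from the thing itself.
- spotter.boxes_of(camera, target): "position" ([column, row] as shares, 0 to 1, of the picture: columns of its width, rows of its height, amid what is visible of it).
- spotter.masks_of(camera, target): "mask" (420x560 bool, what is visible of it) and "position" ([column, row] as shares, 0 to 1, of the picture: columns of its width, rows of its height, amid what is visible of it).
The state is a dict: "clock": time; "joints": joint angles; "qvel": joint speeds; "tau": joint torques, N m; "tcp_pos": TCP position; "orientation": TCP orientation; "contact_force": force on the tool from outside, world axes, zero at the start; "moment": the same for the moment, N m; "grip_width": finger opening in m.
Only numpy, scipy, OpenCV 4.12 (cv2) and the standard library are available. Lean on these libraries where they do the work, as an engineer would, in place of code of your own. Each camera call takes 0.05 s, during which the arm holds its last target.

TASK

The carrier plate on the white tube mixer was put down short of its place and is propped up on the mixer's two locating pins. Without picking it up, slowly nudge it along between the guide rails from its overhanging end until its two holes drop over the pins and it lies flat on the deck; then push the small latch fully in over the plate's edge. Leave the other things where they stand.

Things in the scene. Friction and masses are not known exactly. Their poses are not given: they have to be found in the camera images.
- mixer: White tube mixer, fixed, 180 (x) x 170 (y) x 62 mm high; origin under its centre, control panel on -x. Top: flat grey deck, 62 mm above the table. Two guide rails along y, 16 mm above the deck, inner faces at x = -63 and +63 mm, leave the plate 3 mm of play each side. The plate overhangs the -y end, with open air down to the table there; the latch is at the +y end
- carrier: Loose aluminium plate, 120 (x) x 150 (y) x 8 mm, 0.25 kg, four 10 mm high corner brackets on top; origin under its centre, axes like the mixer's. Starts 14 to 30 mm short of its seat (to mixer -y), +y end propped on the pins, tilted 5 to 6 degrees. Push it along mixer +y; it drops by itself over the pins, which then stop it. Seated: origin at mixer x 0, y -20, z 62 mm, 2 to 3 mm play
- push_end (a point): Middle of the plate's overhanging -y end face (120 mm wide, 8 mm high); push here towards mixer +y (it drags with 2 to 9 N while propped up). Starts at mixer y -109 to -125 mm, about 63 mm above the table; seated, at mixer x 0, y -95, z 66 mm, still 10 mm out over the mixer's -y edge
- hole_near (a point): Centre, on the plate's underside, of its through hole (16 mm diameter) at plate x -42, y +40 mm
- hole_far (a point): Centre, on the plate's underside, of its through hole (16 mm diameter) at plate x +42, y +40 mm
- pin_near (a point): Foot, at deck level, of the steel pin at mixer x -42, y +20 mm, which belongs in hole_near; 10 mm diameter, 10 mm high, with a domed tip
- pin_far (a point): Foot, at deck level, of the like pin at mixer x +42, y +20 mm, which belongs in hole_far
- latch (a joint): Slide latch at the mixer's +y end, m: 0 pulled back, 0.020 fully in (starts 0 to 0.004); moves towards mixer -y, stays where it is left, 1.5 N of friction. Its steel tongue (28 mm wide, 4 mm thick, underside 10 mm above the deck) then reaches 9 mm over the seated plate's edge; it cannot pass over a plate still propped up
- latch_knob (a point): On the axis of the latch's upright grey round knob, 16 mm diameter, standing free from 14 to 39 mm above the deck (this point: 30 mm above it). At joint 0 it is at mixer x 0, y +84 mm. Push it towards mixer -y from its +y side, where beyond the deck's edge (y +85) is open air. Two cheeks beside it are 16 mm high above the deck
- cup_red: Specimen cup with red lid, 66 mm wide, 75 mm high, behind the mixer; leave alone. Origin under its centre
- spray: Small spray bottle, 43 mm wide, 129 mm high, behind the mixer; leave alone. Origin under its centre
- amber_bottle: Small amber bottle, 37 mm wide, 84 mm high, behind the mixer; leave alone. Origin under its centre
- kit: Small flat carton, 62 x 112 x 21 mm, in front of the mixer; leave alone. Origin under its centre
There are look-alikes about, which are no part of the job. There is more than one size of the carrier; the job needs the larger.

How it is judged:
By the outcome, as a careful person would: the job done as asked, in the order asked, and still so for the second after the job is handed in, with the robot touching nothing.
It also fails if it takes over 48 s, if anything falls off the work surface, if the arm or the gripper's body presses on something with over 40 N, if the wrist force passes 120 N, or if a joint passes its speed limit or range.

## Working session

There is one attempt and no reset: what is moved stays moved. The work goes in short steps, Python scripts to look and compute and a tool call to move; the robot and the scene stay as the last step left them, time stands still between calls to the robot, and variables do not carry over. Pictures are saved under pics/ and viewed, and the job is handed in when it is done.

Besides the shell and the picture viewer there is one more tool, called after "Emit:" as name(argument=value, ...), one argument or row to a line, values as JSON. drive_tool: Moves the arm, as the interface text tells. Scaled input: -1 to 1 covers 20 mm each way for a shift and 8 degrees each way for a turn. Its arguments: {"type":"object","properties":{"commands":{"type":"array","items":{"type":"object","properties":{"rx":{"type":"number"},"ry":{"type":"number"},"rz":{"type":"number"},"tx":{"type":"number"},"ty":{"type":"number"},"tz":{"type":"number"},"grip":{"type":"number"}}}},"grip_force":{"type":"number"}},"required":["commands"]}

```bash
ls; mkdir -p pics
python3 - <<'E'
from bench import status, eyes, workorder, spotter, r
import cv2
print(status.get_obs())
for n in ["side","top"]:
    f=eyes.grab_frame(n); cv2.imwrite(f"pics/{n}0.png",f["frame"]); print(n,f["fx"],f["cx"],f["cy"],f["T"].round(3).tolist())
E
```

```text
pics
{'clock': 0.0, 'joints': array([-1.35910401,  0.47780841,  0.02236263,  1.55647661, -0.01148587,
        1.10928022, -0.08305985]), 'qvel': array([-6.55907062e-04,  5.06594038e-05,  1.53723872e-04, -1.87764175e-04,
       -7.68245886e-04, -2.03060169e-04, -1.58888725e-04]), 'tau': array([-9.52637470e-05, -5.96454012e+01,  1.60786539e+00, -2.81203902e+01,
        1.24496993e-02,  9.12494317e-03,  1.94716358e-05]), 'tcp_pos': array([0.21204338, 0.64019821, 0.23030997]), 'orientation': array([-5.00095743e-01, -3.10139639e+00,  2.88892428e-03]), 'contact_force': array([ 0.56039777, -0.48540392, -0.08295476]), 'moment': array([-0.02028568, -0.02885782, -0.0267204 ]), 'grip_width': 0.08537367381018425}
side 384.7253467604649 283.568775720436 213.90867571450062 [[-1.0, 0.005, 0.011, 0.569], [-0.007, 0.49, -0.872, 0.764], [-0.01, -0.872, -0.49, 0.514], [0.0, 0.0, 0.0, 1.0]]
top 381.55134058871937 270.22825757212087 208.7764135791502 [[0.009, -0.981, 0.195, 0.414], [-1.0, -0.003, 0.03, 0.005], [-0.029, -0.195, -0.98, 0.919], [0.0, 0.0, 0.0, 1.0]]
```

View pics/side0.png

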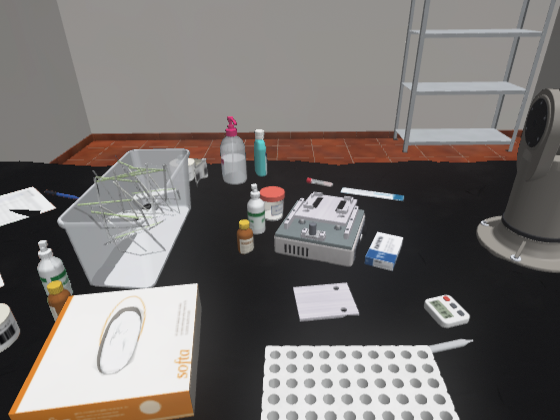

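View pics/top0.png

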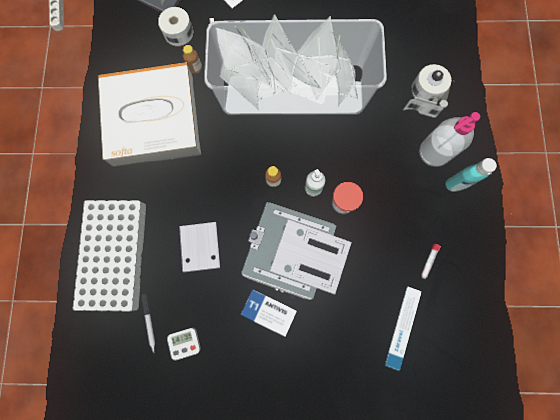

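The side view looks from +y. In the top view, up is world +x and left is +y. The mixer is at about (297,252), the latch at (255,237) and the plate overhangs at (345,265). The small plate at (200,247) is a look-alike. Next I'll measure the poses.

```bash
cat > h.py <<'E'
from bench import status, eyes, workorder, spotter, r
import cv2, numpy as np
def cloud(f):
    z=f["range_z"]; v,u=np.mgrid[0:z.shape[0],0:z.shape[1]]
    P=np.stack([(u-f["cx"])/f["fx"]*z,(v-f["cy"])/f["fy"]*z,z,np.ones_like(z)],-1)
    W=P@f["T"].T; W=W[...,:3]; W[z<=0]=np.nan
    return W
E
python3 - <<'E'
from h import *
F={}
for n in ["top","side"]:
    f=eyes.grab_frame(n); W=cloud(f); F[n]=f
    np.savez(f"{n}.npz",W=W,frame=f["frame"],T=f["T"],K=[f["fx"],f["fy"],f["cx"],f["cy"]])
    for t in ["mixer","carrier","push_end","hole_near","hole_far","pin_near","latch","latch_knob","kit","cup_red","spray","amber_bottle"]:
        for d in spotter.boxes_of(n,t)[:3]:
            p=d["position"]; u,v=p[0]*560,p[1]*420
            print(n,t,round(d["confidence"],2),[round(u),round(v)],W[int(v),int(u)].round(4))
f=F["top"]; c=f["frame"][190:310,225:365]; cv2.imwrite("pics/topz.png",cv2.resize(c,None,fx=5,fy=5,interpolation=cv2.INTER_CUBIC))
f=F["side"]; c=f["frame"][175:280,260:420]; cv2.imwrite("pics/sidez.png",cv2.resize(c,None,fx=5,fy=5,interpolation=cv2.INTER_CUBIC))
W=cloud(F["top"])
# height classes
m=W[190:310,225:365].reshape(-1,3); h=np.histogram(m[:,2],bins=np.arange(-.01,.12,.004)); print(list(zip(h[1].round(3),h[0])))
E
```

```text
top mixer 0.72 [308, 257] [ 0.4761 -0.0503  0.0765]
top mixer 0.56 [274, 246] [0.5012 0.0225 0.0627]
top carrier 0.88 [195, 247] [0.5028 0.2147 0.0129]
top carrier 0.87 [309, 254] [ 0.483  -0.055   0.0726]
top carrier 0.18 [276, 246] [0.5012 0.0202 0.0628]
top push_end 0.85 [308, 253] [ 0.4826 -0.0525  0.0766]
top push_end 0.82 [201, 248] [0.4979 0.1998 0.0142]
top hole_near 0.77 [313, 255] [ 0.4808 -0.0616  0.0732]
top hole_near 0.77 [202, 247] [0.5003 0.1974 0.0145]
top hole_far 0.84 [312, 256] [ 0.4762 -0.0613  0.076 ]
top hole_far 0.83 [197, 249] [0.4978 0.2068 0.0152]
top pin_near 0.87 [276, 248] [0.4969 0.0203 0.0609]
top latch 0.64 [255, 238] [0.5129 0.0633 0.0944]
top latch_knob 0.63 [256, 238] [0.514  0.0617 0.086 ]
top kit 0.78 [269, 313] [0.3504 0.0359 0.0212]
top kit 0.27 [311, 255] [ 0.4806 -0.0593  0.0745]
top cup_red 0.82 [349, 197] [ 0.6091 -0.1461  0.076 ]
top cup_red 0.7 [254, 237] [0.514  0.067  0.1033]
top spray 0.92 [316, 181] [ 0.6399 -0.0681  0.0995]
top amber_bottle 0.71 [273, 177] [0.6577 0.0256 0.0775]
side mixer 0.73 [321, 235] [0.5    0.0768 0.0796]
side c
[... 1338 characters left out ...]
p.float64(0.038), np.int64(38)), (np.float64(0.042), np.int64(32)), (np.float64(0.046), np.int64(61)), (np.float64(0.05), np.int64(102)), (np.float64(0.054), np.int64(65)), (np.float64(0.058), np.int64(699)), (np.float64(0.062), np.int64(1708)), (np.float64(0.066), np.int64(680)), (np.float64(0.07), np.int64(1177)), (np.float64(0.074), np.int64(1712)), (np.float64(0.078), np.int64(1209)), (np.float64(0.082), np.int64(131)), (np.float64(0.086), np.int64(25)), (np.float64(0.09), np.int64(2)), (np.float64(0.094), np.int64(3)), (np.float64(0.098), np.int64(28)), (np.float64(0.102), np.int64(12)), (np.float64(0.106), np.int64(1)), (np.float64(0.11), np.int64(0)), (np.float64(0.114), np.int64(0))]
```

```bash
ls pics
```

```text
side0.png
sidez.png
top0.png
topz.png
```

View pics/topz.png

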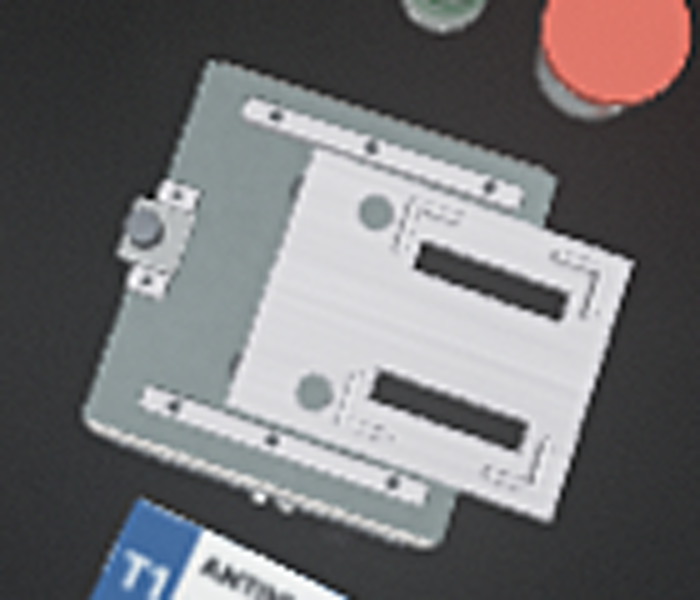

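View pics/sidez.png

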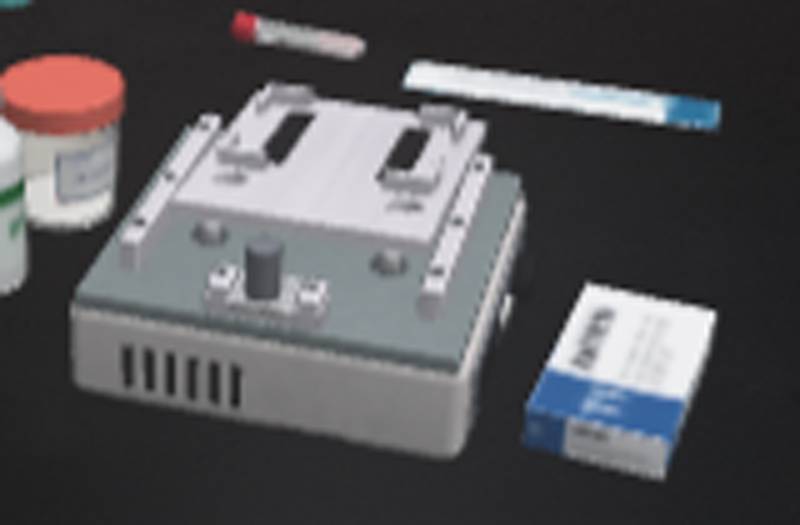

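The top zoom shows the grey deck with its corners at (210,62), (555,172), (88,415) and (440,548). The plate sits between the rails with its -y end from (633,262) to (552,520). The knob is at (145,228). I'll intersect these with known-height planes.

```bash
cat >> h.py <<'E'
def ray(n,uv,z):
    d=np.load(f"{n}.npz"); fx,fy,cx,cy=d["K"]; T=d["T"]
    uv=np.atleast_2d(uv).astype(float)
    D=np.c_[(uv[:,0]-cx)/fx,(uv[:,1]-cy)/fy,np.ones(len(uv))]@T[:3,:3].T
    return T[:3,3]+D*((z-T[2,3])/D[:,2])[:,None]
def z2p(uv,off): return (np.array(uv,float)+.5)/5-.5+np.array(off)
E
python3 - <<'E'
from h import *
o=(225,190)
c=ray("top",z2p([(205,60),(558,172),(83,418),(440,550)],o),.062); print(c.round(4))
k=ray("top",z2p([(145,218)],o),.101); print("knobtop",k.round(4))
e=ray("top",z2p([(633,262),(552,520)],o),.068); print("end",e.round(4))
f=ray("top",z2p([(315,150),(230,403)],o),.078); print("front edge",f.round(4))
s=(260,175)
print("side corners +y",ray("side",z2p([(72,300),(462,362)],s),.062).round(4))
print("side knob",ray("side",z2p([(265,242)],s),.101).round(4))
print("side rail inner? ends(top z .078)",ray("side",z2p([(133,232),(432,298)],s),.078).round(4))
print("side +y corner of mixer right far",ray("side",z2p([(525,178)],s),.062).round(4))
# RANSAC style yaw from plate depth & edges
W=np.load("top.npz")["W"]
u=W[190:310,225:365].reshape(-1,3); 
m=(u[:,2]>.057)&(u[:,2]<.12); p=(u[m][:,:2]*1e4).astype(np.float32)
E
```

```text
[[ 0.6011  0.0425  0.062 ]
 [ 0.5496 -0.1179  0.062 ]
 [ 0.4381  0.095   0.062 ]
 [ 0.3826 -0.0625  0.062 ]]
knobtop [[0.5225 0.066  0.101 ]]
end [[ 0.5083 -0.1492  0.068 ]
 [ 0.396  -0.1106  0.068 ]]
front edge [[ 0.5566 -0.0078  0.078 ]
 [ 0.4446  0.0292  0.078 ]]
side corners +y [[0.6003 0.0505 0.062 ]
 [0.4369 0.1    0.062 ]]
side knob [[0.5177 0.0672 0.101 ]]
side rail inner? ends(top z .078) [[0.5735 0.0191 0.078 ]
 [0.4471 0.0755 0.078 ]]
side +y corner of mixer right far [[ 0.383  -0.0582  0.062 ]]
```

Mixer pose estimate: centre (0.494, -0.011), yaw about -18.4°. Mixer +y is then about (0.316, 0.949), which already matches the tool's jaw axis. The push end is at about mixer y -124. I'll travel there high, with the gripper closing on the way.

Emit:
drive_tool(
  commands=[
    {"tx": 1,"ty": -1,"grip": 1},
    {"tx": 1,"ty": -1,"grip": 1},
    {"tx": 1,"ty": -1,"grip": 1},
    {"tx": 1,"ty": -1,"grip": 1},
    {"tx": 1,"ty": -1,"grip": 1},
    {"tx": 1,"ty": -1,"grip": 1},
    {"tx": 1,"ty": -1,"grip": 1},
    {"tx": 1,"ty": -1,"grip": 1},
    {"tx": 1,"ty": -1,"grip": 1},
    {"tx": 1,"ty": -1,"grip": 1},
  ],
  grip_force=20,
)

```text
validation failed for argument at $.co...
```

Emit:
drive_tool(
  commands=[
    {"tx": 0.2,"ty": -1,"grip": 1},
    {"tx": 0.2,"ty": -1,"grip": 1},
    {"tx": 0.2,"ty": -1,"grip": 1},
    {"tx": 0.2,"ty": -1,"grip": 1},
    {"tx": 0.2,"ty": -1,"grip": 1},
    {"tx": 0.2,"ty": -1,"grip": 1},
    {"tx": 0.2,"ty": -1,"grip": 1},
    {"tx": 0.2,"ty": -1,"grip": 1},
    {"tx": 0.2,"ty": -1,"grip": 1},
    {"tx": 0.2,"ty": -1,"grip": 1},
  ],
)

```text
validation failed for argument at $.co...
```

Emit:
drive_tool(
  commands=[
    {"ty": -1,"grip": 1},
    {"ty": -1,"grip": 1},
    {"ty": -1,"grip": 1},
    {"ty": -1,"grip": 1},
    {"ty": -1,"grip": 1},
    {"ty": -1,"grip": 1},
    {"ty": -1,"grip": 1},
  ],
)

```text
validation failed for argument at $.co...
```

The call was refused, so I'll give every field in each row.

Emit:
drive_tool(
  commands=[
    {"rx": 0,"ry": 0,"rz": 0,"tx": 1,"ty": -1,"tz": 0,"grip": 1},
  ],
  grip_force=20,
)

```text
clock: 1.52
tcp_pos: [0.2297, 0.6221, 0.2311]
orientation: [-0.493, -3.101, -0.001]
contact_force: [1.1, -0.3, -0.3]
grip_width: 0.0697
```

Emit:
drive_tool(
  commands=[
    {"rx": 0,"ry": 0,"rz": 0,"tx": 1,"ty": -1,"tz": 0,"grip": 1},
    {"rx": 0,"ry": 0,"rz": 0,"tx": 1,"ty": -1,"tz": 0,"grip": 1},
    {"rx": 0,"ry": 0,"rz": 0,"tx": 1,"ty": -1,"tz": 0,"grip": 1},
    {"rx": 0,"ry": 0,"rz": 0,"tx": 1,"ty": -1,"tz": 0,"grip": 1},
    {"rx": 0,"ry": 0,"rz": 0,"tx": 1,"ty": -1,"tz": 0,"grip": 1},
    {"rx": 0,"ry": 0,"rz": 0,"tx": 1,"ty": -1,"tz": 0,"grip": 1},
    {"rx": 0,"ry": 0,"rz": 0,"tx": 1,"ty": -1,"tz": 0,"grip": 1},
    {"rx": 0,"ry": 0,"rz": 0,"tx": 1,"ty": -1,"tz": 0,"grip": 1},
    {"rx": 0,"ry": 0,"rz": 0,"tx": 1,"ty": -1,"tz": 0,"grip": 1},
    {"rx": 0,"ry": 0,"rz": 0,"tx": 1,"ty": -1,"tz": 0,"grip": 1},
  ],
)

```text
clock: 2.78
tcp_pos: [0.4328, 0.4201, 0.2314]
orientation: [0.5, 3.101, 0.0]
contact_force: [0.5, -0.4, 0.8]
grip_width: 0.0001
```

Emit:
drive_tool(
  commands=[
    {"rx": 0,"ry": 0,"rz": 0,"tx": 0.1,"ty": -1,"tz": 0,"grip": 1},
    {"rx": 0,"ry": 0,"rz": 0,"tx": 0.1,"ty": -1,"tz": 0,"grip": 1},
    {"rx": 0,"ry": 0,"rz": 0,"tx": 0.1,"ty": -1,"tz": 0,"grip": 1},
    {"rx": 0,"ry": 0,"rz": 0,"tx": 0.1,"ty": -1,"tz": 0,"grip": 1},
    {"rx": 0,"ry": 0,"rz": 0,"tx": 0.1,"ty": -1,"tz": 0,"grip": 1},
    {"rx": 0,"ry": 0,"rz": 0,"tx": 0.1,"ty": -1,"tz": 0,"grip": 1},
    {"rx": 0,"ry": 0,"rz": 0,"tx": 0.1,"ty": -1,"tz": 0,"grip": 1},
    {"rx": 0,"ry": 0,"rz": 0,"tx": 0.1,"ty": -1,"tz": 0,"grip": 1},
    {"rx": 0,"ry": 0,"rz": 0,"tx": 0.1,"ty": -1,"tz": 0,"grip": 1},
    {"rx": 0,"ry": 0,"rz": 0,"tx": 0.1,"ty": -1,"tz": 0,"grip": 1},
  ],
)

```text
clock: 4.03
tcp_pos: [0.4523, 0.2194, 0.2313]
orientation: [0.5, 3.101, 0.0]
contact_force: [0.4, 0.3, -0.7]
grip_width: 0.0
```

Emit:
drive_tool(
  commands=[
    {"rx": 0,"ry": 0,"rz": 0,"tx": 0,"ty": -1,"tz": 0,"grip": 1},
    {"rx": 0,"ry": 0,"rz": 0,"tx": 0,"ty": -1,"tz": 0,"grip": 1},
    {"rx": 0,"ry": 0,"rz": 0,"tx": 0,"ty": -1,"tz": 0,"grip": 1},
    {"rx": 0,"ry": 0,"rz": 0,"tx": 0,"ty": -1,"tz": 0,"grip": 1},
    {"rx": 0,"ry": 0,"rz": 0,"tx": 0,"ty": -1,"tz": 0,"grip": 1},
    {"rx": 0,"ry": 0,"rz": 0,"tx": 0,"ty": -1,"tz": 0,"grip": 1},
    {"rx": 0,"ry": 0,"rz": 0,"tx": 0,"ty": -1,"tz": 0,"grip": 1},
    {"rx": 0,"ry": 0,"rz": 0,"tx": 0,"ty": -1,"tz": 0,"grip": 1},
    {"rx": 0,"ry": 0,"rz": 0,"tx": 0,"ty": -1,"tz": 0,"grip": 1},
    {"rx": 0,"ry": 0,"rz": 0,"tx": 0,"ty": -1,"tz": 0,"grip": 1},
  ],
)

```text
clock: 5.28
tcp_pos: [0.452, 0.0196, 0.2313]
orientation: [0.5, 3.101, 0.0]
contact_force: [-0.1, -0.7, 0.5]
grip_width: 0.0001
```

Emit:
drive_tool(
  commands=[
    {"rx": 0,"ry": 0,"rz": 0,"tx": 0,"ty": -1,"tz": 0,"grip": 1},
    {"rx": 0,"ry": 0,"rz": 0,"tx": 0,"ty": -1,"tz": 0,"grip": 1},
    {"rx": 0,"ry": 0,"rz": 0,"tx": 0,"ty": -1,"tz": 0,"grip": 1},
    {"rx": 0,"ry": 0,"rz": 0,"tx": 0,"ty": -1,"tz": 0,"grip": 1},
    {"rx": 0,"ry": 0,"rz": 0,"tx": 0,"ty": -1,"tz": 0,"grip": 1},
    {"rx": 0,"ry": 0,"rz": 0,"tx": 0,"ty": -1,"tz": 0,"grip": 1},
    {"rx": 0,"ry": 0,"rz": 0,"tx": 0,"ty": -1,"tz": 0,"grip": 1},
    {"rx": 0,"ry": 0,"rz": 0,"tx": 0,"ty": -1,"tz": 0,"grip": 1},
    {"rx": 0,"ry": 0,"rz": 0,"tx": -0.5,"ty": -1,"tz": 0,"grip": 1},
  ],
)

```text
clock: 6.4
tcp_pos: [0.4422, -0.1603, 0.2314]
orientation: [0.499, 3.101, -0.0]
contact_force: [0.6, 0.6, -0.9]
grip_width: -0.0001
```

Run:
```python
from h import *
o=status.get_obs(); f=eyes.grab_frame("wrist"); cv2.imwrite("pics/w1.png",f["frame"]); 
print(o["tcp_pos"],o["orientation"],f["T_tool_cam"].round(3).tolist())
f=eyes.grab_frame("top"); cv2.imwrite("pics/t1.png",f["frame"]);
```

```text
[ 0.44217123 -0.16029483  0.23137179] [ 4.99477672e-01  3.10116421e+00 -2.45434515e-04] [[-0.001, -0.961, -0.275, 0.07], [1.0, -0.0, -0.001, -0.001], [0.0, -0.275, 0.961, -0.142], [0.0, 0.0, 0.0, 1.0]]
```

View pics/w1.png

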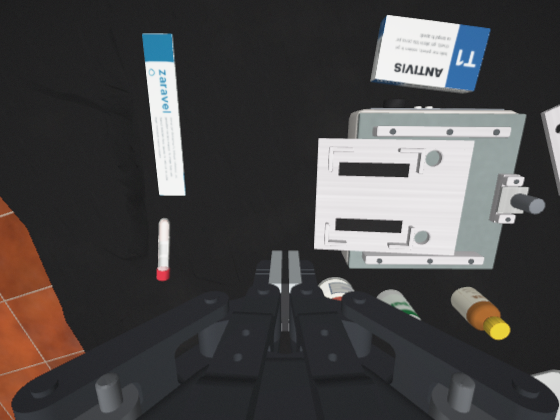

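View pics/t1.png

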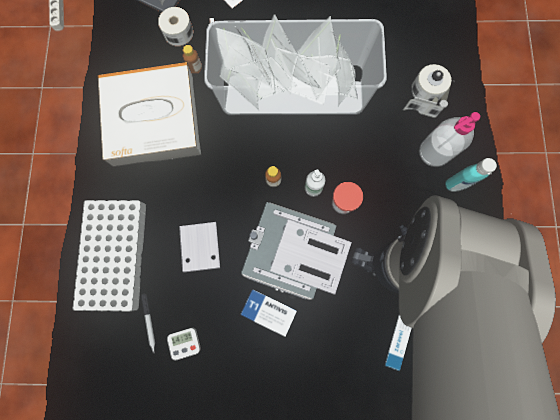

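The wrist view shows the plate end from (318,138) to (314,248), the deck's +y edge at x≈510 and the knob at (520,202)–(537,206). I'll measure from these.

Run:
```python
from h import *
from scipy.spatial.transform import Rotation as R
o=status.get_obs(); f=eyes.grab_frame("wrist")
Tt=np.eye(4); Tt[:3,:3]=R.from_rotvec(o["orientation"]).as_matrix(); Tt[:3,3]=o["tcp_pos"]
T=Tt@f["T_tool_cam"]; np.savez("wrist.npz",T=T,K=[f["fx"],f["fy"],f["cx"],f["cy"]])
print("end",ray("wrist",[(318,138),(314,249)],.067).round(4))
print("front",ray("wrist",[(474,141),(464,255)],.080).round(4))
c=ray("wrist",[(353,108),(523,112),(496,269),(346,268)],.062); print("deck",c.round(4))
print("knobtop",ray("wrist",[(537,206)],.101).round(4))
ra=ray("wrist",[(378,136),(512,136),(366,257),(483,257)],.078);print("rail inner",ra.round(4))
f=dict(f);f["T"]=T;W=cloud(f)
for u,v in [(330,195),(400,195),(460,195),(500,150),(537,206)]: print(u,v,W[v,u].round(4))
def M(p,c=np.array([.494,-.011]),a=np.radians(-18.4)):
    d=p[:,:2]-c; return np.c_[d@[np.cos(a),np.sin(a)],d@[-np.sin(a),np.cos(a)]].round(4)
for uvz in ([(318,138),(314,249)],.067),([(474,141),(464,255)],.08),([(353,108),(523,112),(496,269),(346,268)],.062),([(378,136),(512,136),(366,257),(483,257)],.078),([(537,206)],.101): print(M(ray("wrist",*uvz)).tolist())
```

```text
end [[ 0.3929 -0.1113  0.067 ]
 [ 0.5066 -0.1503  0.067 ]]
front [[0.4428 0.0293 0.08  ]
 [0.559  0.0011 0.08  ]]
deck [[ 0.3766 -0.0695  0.062 ]
 [ 0.4343  0.0903  0.062 ]
 [ 0.5997  0.042   0.062 ]
 [ 0.5432 -0.1223  0.062 ]]
knobtop [[0.5173 0.0649 0.101 ]]
rail inner [[ 0.4089 -0.0568  0.078 ]
 [ 0.4502  0.066   0.078 ]
 [ 0.5288 -0.0992  0.078 ]
 [ 0.5692  0.0212  0.078 ]]
330 195 [ 0.4532 -0.1162  0.0664]
400 195 [ 0.4745 -0.0479  0.0735]
460 195 [0.4927 0.0091 0.0775]
500 150 [0.4651 0.0651 0.0601]
537 206 [0.5174 0.065  0.1008]
[[-0.0643, -0.1271], [0.0559, -0.1282]]
[[-0.0613, 0.0221], [0.0579, 0.032]]
[[-0.093, -0.0925], [-0.0886, 0.0773], [0.0836, 0.0837], [0.0818, -0.0901]]
[[-0.0663, -0.0703], [-0.0658, 0.0593], [0.0608, -0.0727], [0.0612, 0.0543]]
[[-0.0018, 0.0794]]
```

The corrected mixer centre is about (0.490, -0.014), and the push end is at mixer y≈-124. The TCP is at mixer x≈0, y≈-154, so I'll descend straight to z≈0.053, with about 15 mm of clearance to the plate.

Emit:
drive_tool(
  commands=[
    {"rx": 0,"ry": 0,"rz": 0,"tx": 0,"ty": 0,"tz": -1,"grip": 1},
    {"rx": 0,"ry": 0,"rz": 0,"tx": 0,"ty": 0,"tz": -1,"grip": 1},
    {"rx": 0,"ry": 0,"rz": 0,"tx": 0,"ty": 0,"tz": -1,"grip": 1},
    {"rx": 0,"ry": 0,"rz": 0,"tx": 0,"ty": 0,"tz": -1,"grip": 1},
    {"rx": 0,"ry": 0,"rz": 0,"tx": 0,"ty": 0,"tz": -1,"grip": 1},
    {"rx": 0,"ry": 0,"rz": 0,"tx": 0,"ty": 0,"tz": -1,"grip": 1},
    {"rx": 0,"ry": 0,"rz": 0,"tx": 0,"ty": 0,"tz": -1,"grip": 1},
    {"rx": 0,"ry": 0,"rz": 0,"tx": 0,"ty": 0,"tz": -1,"grip": 1},
    {"rx": 0,"ry": 0,"rz": 0,"tx": 0,"ty": 0,"tz": -0.9,"grip": 1},
  ],
)

```text
clock: 7.68
tcp_pos: [0.4427, -0.158, 0.0525]
orientation: [-0.497, -3.102, -0.001]
contact_force: [0.6, -0.5, -0.2]
grip_width: 0.0001
```

Run:
```python
from h import *
o=status.get_obs(); print(o["tcp_pos"],o["contact_force"]); f=eyes.grab_frame("wrist"); g=eyes.grab_frame("side")
cv2.imwrite("pics/w2.png",f["frame"]); 
cv2.imwrite("pics/s2.png",cv2.resize(g["frame"][150:280,230:420],None,fx=4,fy=4,interpolation=cv2.INTER_CUBIC))
```

```text
[ 0.442679   -0.15802901  0.0525189 ] [ 0.60139494 -0.52781752 -0.19318328]
```

View pics/w2.png

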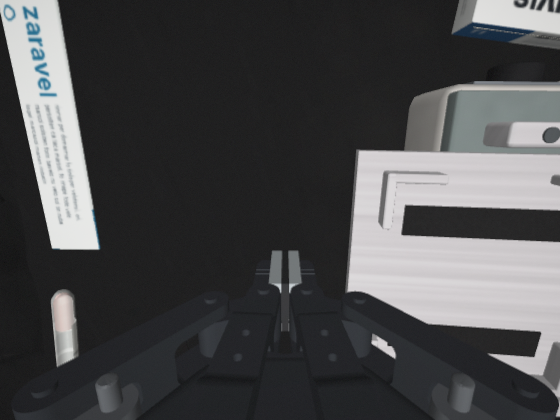

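View pics/s2.png

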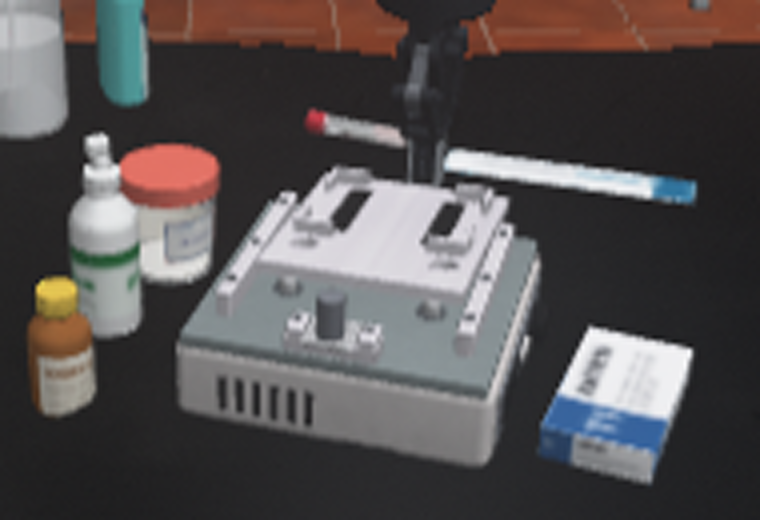

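The fingertip is centred on the plate end, with a gap of roughly 12 mm. I'll check how far the knuckles stick out over the plate height.

Run:
```python
from h import *
f=eyes.grab_frame("wrist"); f=dict(f); f["T"]=f["T_tool_cam"]; W=cloud(f)
for u,v in [(300,255),(306,258),(312,265),(312,285),(320,300),(340,300),(360,298),(400,320),(352,290)]: print(u,v,W[v,u].round(4))
m=(W[...,2]>-.09)&(abs(W[...,0])<.03)&(abs(W[...,1])<.06)&(W[...,2]<.005)
P=W[m]
for z in np.arange(-.09,.001,.005):
    q=P[abs(P[:,2]-z)<.0025]
    if len(q): print(z.round(3),len(q),q.min(0).round(3),q.max(0).round(3))
```

```text
300 255 [-0.0133  0.0097  0.0453]
306 258 [-0.0147  0.0137  0.0435]
312 265 [ 0.0073  0.0123 -0.0128]
312 285 [ 0.0122  0.0097 -0.0403]
320 300 [nan nan nan]
340 300 [ 0.0067  0.0204 -0.0421]
360 298 [ 0.0126  0.0257 -0.0501]
400 320 [ 0.0121  0.0355 -0.0619]
352 290 [-0.0056  0.032  -0.0137]
-0.09 4248 [ 0.003 -0.06  -0.09 ] [ 0.019  0.06  -0.088]
-0.085 8623 [-0.001 -0.06  -0.087] [ 0.018  0.06  -0.083]
-0.08 5468 [-0.007 -0.06  -0.082] [ 0.018  0.059 -0.078]
-0.075 5695 [-0.008 -0.056 -0.077] [ 0.018  0.055 -0.073]
-0.07 4261 [-0.008 -0.053 -0.072] [ 0.018  0.051 -0.068]
-0.065 2424 [-0.009 -0.05  -0.067] [ 0.018  0.047 -0.063]
-0.06 2054 [-0.009 -0.044 -0.062] [ 0.013  0.043 -0.058]
-0.055 3712 [-0.009 -0.041 -0.057] [ 0.014  0.04  -0.053]
-0.05 1762 [-0.012 -0.037 -0.052] [ 0.014  0.035 -0.048]
-0.045 1184 [-0.012 -0.032 -0.047] [ 0.015  0.031 -0.043]
-0.04 283 [-0.01  -0.021 -0.042] [ 0.014  0.02  -0.038]
-0.035 579 [-0.011 -0.007 -0.037] [ 0.012  0.005 -0.033]
-0.03 248 [ 0.006 -0.014 -0.032] [ 0.012  0.013 -0.028]
-0.025 391 [-0.03  -0.015 -0.027] [ 0.03   0.045 -0.023]
-0.02 366 [-0.029 -0.015 -0.022] [ 0.03   0.06  -0.018]
-0.015 5231 [-0.029 -0.014 -0.017] [ 0.03   0.06  -0.013]
-0.01 367 [-0.008 -0.014 -0.012] [ 0.03   0.04  -0.008]
-0.005 168 [-0.01  -0.013 -0.007] [ 0.03   0.031 -0.003]
0.0 2 [ 0.011 -0.001 -0.002] [ 0.011  0.005 -0.002]
```

Emit:
drive_tool(
  commands=[
    {"rx": 0,"ry": 0,"rz": 0,"tx": 0.05,"ty": 0.14,"tz": 0,"grip": 1},
    {"rx": 0,"ry": 0,"rz": 0,"tx": 0.05,"ty": 0.14,"tz": 0,"grip": 1},
    {"rx": 0,"ry": 0,"rz": 0,"tx": 0.05,"ty": 0.14,"tz": 0,"grip": 1},
    {"rx": 0,"ry": 0,"rz": 0,"tx": 0.03,"ty": 0.1,"tz": 0,"grip": 1},
    {"rx": 0,"ry": 0,"rz": 0,"tx": 0.03,"ty": 0.1,"tz": 0,"grip": 1},
    {"rx": 0,"ry": 0,"rz": 0,"tx": 0.03,"ty": 0.1,"tz": 0,"grip": 1},
    {"rx": 0,"ry": 0,"rz": 0,"tx": 0.03,"ty": 0.1,"tz": 0,"grip": 1},
  ],
)

```text
clock: 8.7
tcp_pos: [0.4476, -0.1427, 0.0533]
orientation: [-0.5, -3.101, -0.0]
contact_force: [-0.3, -0.8, -0.3]
grip_width: 0.0
```

Emit:
drive_tool(
  commands=[
    {"rx": 0,"ry": 0,"rz": 0,"tx": 0.03,"ty": 0.1,"tz": 0,"grip": 1},
    {"rx": 0,"ry": 0,"rz": 0,"tx": 0.03,"ty": 0.1,"tz": 0,"grip": 1},
    {"rx": 0,"ry": 0,"rz": 0,"tx": 0.03,"ty": 0.1,"tz": 0,"grip": 1},
    {"rx": 0,"ry": 0,"rz": 0,"tx": 0.03,"ty": 0.1,"tz": 0,"grip": 1},
  ],
)

```text
clock: 9.2
tcp_pos: [0.4501, -0.1353, 0.0535]
orientation: [0.501, 3.101, -0.001]
contact_force: [-1.2, -3.5, 3.3]
grip_width: -0.0003
```

Emit:
drive_tool(
  commands=[
    {"rx": 0,"ry": 0,"rz": 0,"tx": 0.03,"ty": 0.09,"tz": 0,"grip": 1},
    {"rx": 0,"ry": 0,"rz": 0,"tx": 0.03,"ty": 0.09,"tz": 0,"grip": 1},
    {"rx": 0,"ry": 0,"rz": 0,"tx": 0.03,"ty": 0.09,"tz": 0,"grip": 1},
    {"rx": 0,"ry": 0,"rz": 0,"tx": 0.03,"ty": 0.09,"tz": 0,"grip": 1},
  ],
)

```text
clock: 9.7
tcp_pos: [0.4524, -0.1279, 0.0534]
orientation: [0.501, 3.101, -0.001]
contact_force: [-1.0, -5.8, 4.1]
grip_width: -0.0001
```

```bash
cat > look.py <<'E'
from h import *
import sys
o=status.get_obs(); print(o["clock"],o["tcp_pos"].round(4),o["contact_force"].round(1),o["moment"].round(2))
C=np.array([.4903,-.014]);d=o["tcp_pos"][:2]-C;print("mixer xy",(d@[.949,-.316]).round(4),(d@[.316,.949]).round(4))
g=eyes.grab_frame("side");t=eyes.grab_frame("top")
a=cv2.resize(g["frame"][170:280,260:380],None,fx=4,fy=4,interpolation=cv2.INTER_CUBIC)
b=cv2.resize(t["frame"][195:305,235:315+45],None,fx=2.56,fy=4,interpolation=cv2.INTER_CUBIC)
b=cv2.resize(t["frame"][195:305,235:315],None,fx=4,fy=4,interpolation=cv2.INTER_CUBIC)
cv2.imwrite(f"pics/{sys.argv[1]}.png",np.hstack([a,b]))
W=cloud(g)
f2=cloud(t)
np.savez("look.npz",s=W,t=f2)
# plate tilt from top depth: points in mixer frame between rails, |x|<20 mm, y -90..50
for nm,Q in (("s",W),("t",f2)):
    P=Q.reshape(-1,3); P=P[~np.isnan(P[:,0])]; d=P[:,:2]-C; x=d@[.949,-.316]; y=d@[.316,.949]
    out=[]
    for y0 in range(-105,70,15):
        m=(abs(x)<.018)&(abs(y-y0/1e3)<.0075)&(P[:,2]>.04)&(P[:,2]<.12)
        out.append((y0,int(m.sum()),round(float(np.median(P[m,2]))*1e3,1) if m.sum() else None))
    print(nm,out)
E
python3 look.py l1
```

```text
9.7 [ 0.4524 -0.1279  0.0534] [-1.  -5.8  4.1] [-1.12  0.37  0.01]
mixer xy 0.0 -0.12
s [(-105, 90, 78.9), (-90, 60, 102.2), (-75, 48, 72.3), (-60, 32, 74.0), (-45, 32, 75.3), (-30, 33, 77.3), (-15, 36, 79.6), (0, 40, 81.3), (15, 55, 82.6), (30, 82, 84.5), (45, 90, 82.3), (60, 0, None)]
t [(-105, 16, 69.4), (-90, 41, 70.3), (-75, 37, 71.3), (-60, 94, 73.3), (-45, 112, 74.5), (-30, 108, 76.1), (-15, 111, 77.6), (0, 115, 79.6), (15, 109, 80.6), (30, 111, 82.2), (45, 103, 64.0), (60, 104, 62.9)]
```

View pics/l1.png

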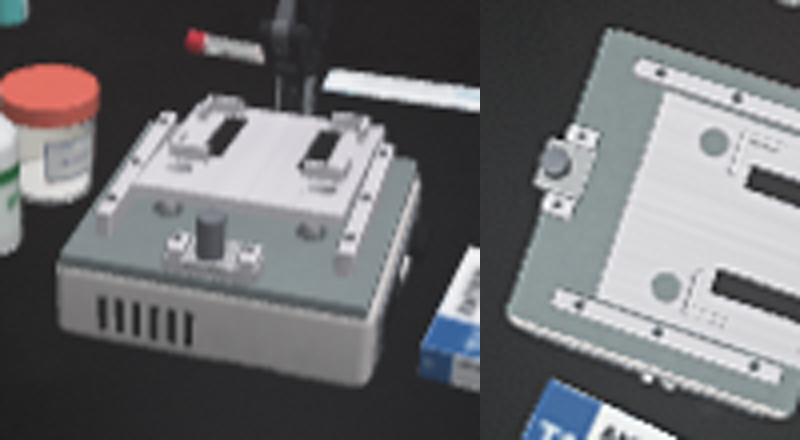

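The plate is sliding straight and is still propped, with about 6° of tilt across the depth profile. I'll continue slowly.

Emit:
drive_tool(
  commands=[
    {"rx": 0,"ry": 0,"rz": 0,"tx": 0.025,"ty": 0.075,"tz": 0,"grip": 1},
    {"rx": 0,"ry": 0,"rz": 0,"tx": 0.025,"ty": 0.075,"tz": 0,"grip": 1},
    {"rx": 0,"ry": 0,"rz": 0,"tx": 0.025,"ty": 0.075,"tz": 0,"grip": 1},
    {"rx": 0,"ry": 0,"rz": 0,"tx": 0.025,"ty": 0.075,"tz": 0,"grip": 1},
  ],
)

```text
clock: 10.3
tcp_pos: [0.4544, -0.1215, 0.0533]
orientation: [-0.5, -3.101, 0.0]
contact_force: [-1.0, -5.1, 4.0]
grip_width: 0.0001
```

```bash
python3 look.py l2
```

```text
10.3 [ 0.4544 -0.1215  0.0533] [-1.  -5.1  4. ] [-0.95  0.29  0.05]
mixer xy -0.0001 -0.1134
s [(-105, 95, 79.9), (-90, 50, 71.2), (-75, 67, 103.8), (-60, 37, 72.8), (-45, 33, 74.2), (-30, 42, 75.8), (-15, 39, 77.4), (0, 42, 78.7), (15, 42, 80.1), (30, 62, 81.0), (45, 97, 81.6), (60, 0, None)]
t [(-105, 0, None), (-90, 36, 70.2), (-75, 37, 71.6), (-60, 59, 72.8), (-45, 114, 74.2), (-30, 110, 75.8), (-15, 113, 77.1), (0, 112, 78.4), (15, 108, 79.8), (30, 112, 81.2), (45, 102, 82.2), (60, 104, 62.7)]
```

Emit:
drive_tool(
  commands=[
    {"rx": 0,"ry": 0,"rz": 0,"tx": 0.02,"ty": 0.06,"tz": 0,"grip": 1},
    {"rx": 0,"ry": 0,"rz": 0,"tx": 0.02,"ty": 0.06,"tz": 0,"grip": 1},
    {"rx": 0,"ry": 0,"rz": 0,"tx": 0.02,"ty": 0.06,"tz": 0,"grip": 1},
  ],
)

```text
clock: 10.78
tcp_pos: [0.4556, -0.1173, 0.0532]
orientation: [-0.499, -3.101, -0.001]
contact_force: [-0.1, -0.3, -0.7]
grip_width: -0.0001
```

```bash
python3 look.py l3
```

```text
10.775 [ 0.4556 -0.1173  0.0532] [-0.1 -0.3 -0.7] [ 0.    0.03 -0.03]
mixer xy -0.0003 -0.109
s [(-105, 42, 82.3), (-90, 86, 75.9), (-75, 73, 101.6), (-60, 48, 72.7), (-45, 38, 73.8), (-30, 41, 74.8), (-15, 38, 76.0), (0, 43, 76.9), (15, 49, 78.0), (30, 43, 79.0), (45, 62, 79.7), (60, 30, 76.5)]
t [(-105, 0, None), (-90, 17, 71.3), (-75, 41, 71.5), (-60, 36, 71.3), (-45, 109, 72.8), (-30, 110, 73.3), (-15, 112, 73.7), (0, 115, 74.5), (15, 106, 74.9), (30, 111, 76.0), (45, 110, 76.4), (60, 100, 63.2)]
```

The force is gone and the plate is dropping. I'll look again.

Emit:
drive_tool(
  commands=[
    {"rx": 0,"ry": 0,"rz": 0,"tx": 0,"ty": 0,"tz": 0,"grip": 1},
    {"rx": 0,"ry": 0,"rz": 0,"tx": 0,"ty": 0,"tz": 0,"grip": 1},
  ],
)

```text
clock: 11.12
tcp_pos: [0.4556, -0.1176, 0.0532]
orientation: [-0.5, -3.101, -0.001]
contact_force: [-0.3, -1.1, 0.0]
grip_width: 0.0002
```

```bash
python3 look.py l4
```

```text
11.125 [ 0.4556 -0.1176  0.0532] [-0.3 -1.1  0. ] [-0.01 -0.06  0.02]
mixer xy -0.0002 -0.1093
s [(-105, 42, 83.7), (-90, 86, 75.3), (-75, 81, 100.0), (-60, 51, 71.0), (-45, 40, 70.9), (-30, 46, 71.0), (-15, 46, 71.1), (0, 48, 71.3), (15, 56, 71.0), (30, 41, 71.3), (45, 36, 71.1), (60, 16, 70.3)]
t [(-105, 0, None), (-90, 21, 70.6), (-75, 42, 71.4), (-60, 42, 70.6), (-45, 108, 70.9), (-30, 110, 70.8), (-15, 109, 70.9), (0, 113, 71.3), (15, 105, 70.5), (30, 108, 70.8), (45, 108, 70.8), (60, 105, 63.7)]
```

View pics/l4.png

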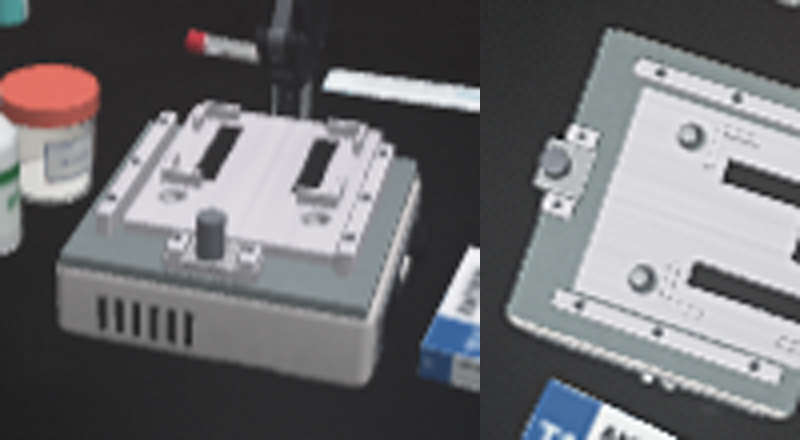

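The plate lies flat: its top reads 70.8 mm everywhere (62 + 8), and both pins show inside the holes. I'll back off, rise and cross to the latch side.

Emit:
drive_tool(
  commands=[
    {"rx": 0,"ry": 0,"rz": 0,"tx": -0.3,"ty": -0.95,"tz": 0,"grip": 1},
    {"rx": 0,"ry": 0,"rz": 0,"tx": -0.15,"ty": -0.5,"tz": 0.5,"grip": 1},
    {"rx": 0,"ry": 0,"rz": 0,"tx": 0,"ty": 0,"tz": 1,"grip": 1},
    {"rx": 0,"ry": 0,"rz": 0,"tx": 0,"ty": 0,"tz": 1,"grip": 1},
    {"rx": 0,"ry": 0,"rz": 0,"tx": 0,"ty": 0,"tz": 1,"grip": 1},
    {"rx": 0,"ry": 0,"rz": 0,"tx": 0,"ty": 0,"tz": 1,"grip": 1},
    {"rx": 0,"ry": 0,"rz": 0,"tx": 0,"ty": 0,"tz": 1,"grip": 1},
    {"rx": 0,"ry": 0,"rz": 0,"tx": 0,"ty": 0,"tz": 1,"grip": 1},
    {"rx": 0,"ry": 0,"rz": 0,"tx": 0,"ty": 0,"tz": 1,"grip": 1},
  ],
)

```text
clock: 12.35
tcp_pos: [0.4464, -0.1471, 0.2046]
orientation: [0.501, 3.101, 0.0]
contact_force: [0.8, -0.0, -0.4]
grip_width: -0.0003
```

Emit:
drive_tool(
  commands=[
    {"rx": 0,"ry": 0,"rz": 0,"tx": 0.32,"ty": 0.95,"tz": 0,"grip": 1},
    {"rx": 0,"ry": 0,"rz": 0,"tx": 0.32,"ty": 0.95,"tz": 0,"grip": 1},
    {"rx": 0,"ry": 0,"rz": 0,"tx": 0.32,"ty": 0.95,"tz": 0,"grip": 1},
    {"rx": 0,"ry": 0,"rz": 0,"tx": 0.32,"ty": 0.95,"tz": 0,"grip": 1},
    {"rx": 0,"ry": 0,"rz": 0,"tx": 0.32,"ty": 0.95,"tz": 0,"grip": 1},
    {"rx": 0,"ry": 0,"rz": 0,"tx": 0.32,"ty": 0.95,"tz": 0,"grip": 1},
    {"rx": 0,"ry": 0,"rz": 0,"tx": 0.32,"ty": 0.95,"tz": 0,"grip": 1},
    {"rx": 0,"ry": 0,"rz": 0,"tx": 0.32,"ty": 0.95,"tz": 0,"grip": 1},
    {"rx": 0,"ry": 0,"rz": 0,"tx": 0.32,"ty": 0.95,"tz": 0,"grip": 1},
    {"rx": 0,"ry": 0,"rz": 0,"tx": 0.32,"ty": 0.95,"tz": 0,"grip": 1},
  ],
)

```text
clock: 13.6
tcp_pos: [0.511, 0.0442, 0.2033]
orientation: [-0.5, -3.101, 0.0]
contact_force: [0.0, 0.3, 0.1]
grip_width: 0.0007
```

Emit:
drive_tool(
  commands=[
    {"rx": 0,"ry": 0,"rz": 0,"tx": 0.32,"ty": 0.95,"tz": 0,"grip": 1},
    {"rx": 0,"ry": 0,"rz": 0,"tx": 0.32,"ty": 0.95,"tz": 0,"grip": 1},
    {"rx": 0,"ry": 0,"rz": 0,"tx": 0.32,"ty": 0.95,"tz": 0,"grip": 1},
    {"rx": 0,"ry": 0,"rz": 0,"tx": 0,"ty": 0,"tz": 0,"grip": 1},
  ],
)

```text
clock: 14.1
tcp_pos: [0.5302, 0.102, 0.2032]
orientation: [0.496, 3.102, 0.0]
contact_force: [-0.5, -0.3, -0.1]
grip_width: 0.0003
```

```bash
python3 look.py l5
python3 - <<'E'
from h import *
o=status.get_obs(); f=eyes.grab_frame("wrist"); cv2.imwrite("pics/w3.png",f["frame"])
E
```

```text
14.1 [0.5302 0.102  0.2032] [-0.5 -0.3 -0.1] [-0.02  0.04  0.03]
mixer xy 0.0012 0.1227
s [(-105, 0, None), (-90, 29, 71.1), (-75, 41, 71.1), (-60, 43, 70.9), (-45, 44, 71.2), (-30, 48, 71.0), (-15, 44, 71.0), (0, 53, 71.0), (15, 48, 71.2), (30, 47, 71.4), (45, 36, 70.9), (60, 16, 70.0)]
t [(-105, 0, None), (-90, 90, 70.8), (-75, 116, 70.9), (-60, 110, 70.9), (-45, 111, 70.8), (-30, 111, 70.8), (-15, 109, 71.0), (0, 113, 70.9), (15, 108, 70.8), (30, 107, 70.7), (45, 107, 70.7), (60, 104, 63.6)]
```

View pics/w3.png

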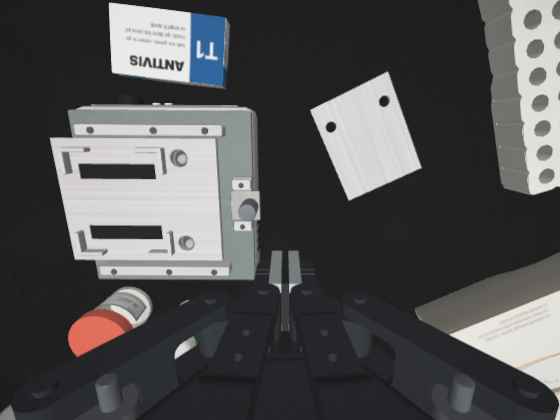

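The plate is still flat and the knob is at (248,208), with about 17 mm between it and the finger's back. I'll descend to z≈0.084.

Emit:
drive_tool(
  commands=[
    {"rx": 0,"ry": 0,"rz": 0,"tx": 0,"ty": 0,"tz": -1,"grip": 1},
    {"rx": 0,"ry": 0,"rz": 0,"tx": 0,"ty": 0,"tz": -1,"grip": 1},
    {"rx": 0,"ry": 0,"rz": 0,"tx": 0,"ty": 0,"tz": -1,"grip": 1},
    {"rx": 0,"ry": 0,"rz": 0,"tx": 0,"ty": 0,"tz": -1,"grip": 1},
    {"rx": 0,"ry": 0,"rz": 0,"tx": 0,"ty": 0,"tz": -1,"grip": 1},
    {"rx": 0,"ry": 0,"rz": 0,"tx": 0,"ty": 0,"tz": -0.95,"grip": 1},
    {"rx": 0,"ry": 0,"rz": 0,"tx": 0,"ty": 0,"tz": 0,"grip": 1},
  ],
)

```text
clock: 15.12
tcp_pos: [0.5286, 0.0987, 0.0834]
orientation: [-0.502, -3.099, 0.003]
contact_force: [0.7, 0.2, 0.7]
grip_width: -0.0004
```

Emit:
drive_tool(
  commands=[
    {"rx": 0,"ry": 0,"rz": 0,"tx": -0.06,"ty": -0.19,"tz": 0,"grip": 1},
    {"rx": 0,"ry": 0,"rz": 0,"tx": -0.06,"ty": -0.19,"tz": 0,"grip": 1},
    {"rx": 0,"ry": 0,"rz": 0,"tx": -0.06,"ty": -0.19,"tz": 0,"grip": 1},
    {"rx": 0,"ry": 0,"rz": 0,"tx": -0.03,"ty": -0.1,"tz": 0,"grip": 1},
    {"rx": 0,"ry": 0,"rz": 0,"tx": -0.03,"ty": -0.1,"tz": 0,"grip": 1},
    {"rx": 0,"ry": 0,"rz": 0,"tx": -0.03,"ty": -0.1,"tz": 0,"grip": 1},
  ],
)

```text
clock: 15.88
tcp_pos: [0.5246, 0.0828, 0.0845]
orientation: [0.5, 3.101, 0.001]
contact_force: [0.5, 1.7, 1.8]
grip_width: 0.0002
```

```bash
python3 look.py l6
```

```text
15.875 [0.5246 0.0828 0.0845] [0.5 1.7 1.8] [ 0.31 -0.13  0.04]
mixer xy 0.002 0.1027
s [(-105, 0, None), (-90, 32, 71.0), (-75, 38, 71.1), (-60, 46, 71.3), (-45, 41, 71.2), (-30, 41, 71.0), (-15, 41, 71.3), (0, 43, 70.8), (15, 44, 71.0), (30, 32, 71.0), (45, 32, 71.1), (60, 13, 71.1)]
t [(-105, 0, None), (-90, 92, 70.5), (-75, 114, 70.5), (-60, 110, 71.0), (-45, 113, 70.9), (-30, 111, 70.9), (-15, 108, 70.9), (0, 112, 71.2), (15, 107, 71.2), (30, 108, 70.7), (45, 83, 71.1), (60, 52, 64.0)]
```

View pics/l6.png

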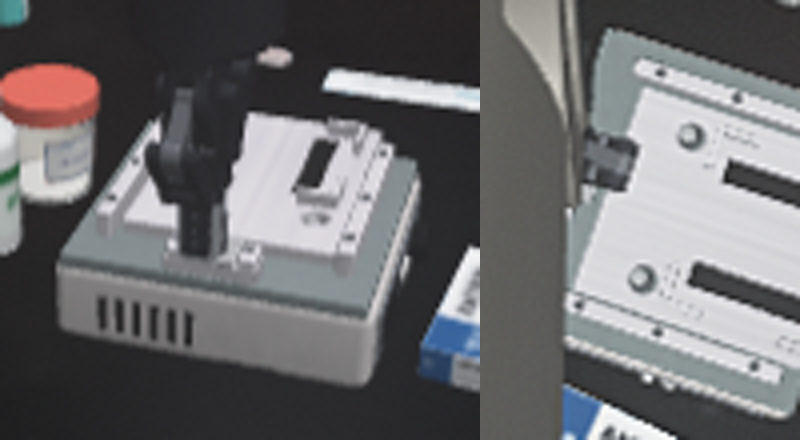

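The finger is on the knob with about 1.8 N, matching the latch friction. I'll push on slowly until it stops.

Emit:
drive_tool(
  commands=[
    {"rx": 0,"ry": 0,"rz": 0,"tx": -0.035,"ty": -0.095,"tz": 0,"grip": 1},
    {"rx": 0,"ry": 0,"rz": 0,"tx": -0.035,"ty": -0.095,"tz": 0,"grip": 1},
    {"rx": 0,"ry": 0,"rz": 0,"tx": -0.035,"ty": -0.095,"tz": 0,"grip": 1},
    {"rx": 0,"ry": 0,"rz": 0,"tx": -0.035,"ty": -0.095,"tz": 0,"grip": 1},
    {"rx": 0,"ry": 0,"rz": 0,"tx": -0.035,"ty": -0.095,"tz": 0,"grip": 1},
    {"rx": 0,"ry": 0,"rz": 0,"tx": -0.035,"ty": -0.095,"tz": 0,"grip": 1},
    {"rx": 0,"ry": 0,"rz": 0,"tx": -0.035,"ty": -0.095,"tz": 0,"grip": 1},
  ],
)

```text
clock: 16.85
tcp_pos: [0.5201, 0.0704, 0.0845]
orientation: [0.499, 3.101, 0.003]
contact_force: [2.7, 7.1, -0.0]
grip_width: -0.0001
```

Emit:
drive_tool(
  commands=[
    {"rx": 0,"ry": 0,"rz": 0,"tx": -0.017,"ty": -0.048,"tz": 0,"grip": 1},
    {"rx": 0,"ry": 0,"rz": 0,"tx": -0.017,"ty": -0.048,"tz": 0,"grip": 1},
  ],
)

```text
clock: 17.1
tcp_pos: [0.52, 0.0703, 0.0846]
orientation: [0.497, 3.1, 0.005]
contact_force: [4.0, 10.1, -2.5]
grip_width: -0.0
```

Motion has stopped at mixer y≈0.089 with rising force. I'll back off and check the latch.

Emit:
drive_tool(
  commands=[
    {"rx": 0,"ry": 0,"rz": 0,"tx": 0.3,"ty": 0.9,"tz": 0,"grip": 1},
    {"rx": 0,"ry": 0,"rz": 0,"tx": 0.16,"ty": 0.5,"tz": 0.3,"grip": 1},
    {"rx": 0,"ry": 0,"rz": 0,"tx": 0,"ty": 0,"tz": 1,"grip": 1},
    {"rx": 0,"ry": 0,"rz": 0,"tx": 0,"ty": 0,"tz": 1,"grip": 1},
    {"rx": 0,"ry": 0,"rz": 0,"tx": 0,"ty": 0,"tz": 1,"grip": 1},
    {"rx": 0,"ry": 0,"rz": 0,"tx": 0,"ty": 0,"tz": 1,"grip": 1},
    {"rx": 0,"ry": 0,"rz": 0,"tx": 0,"ty": 0,"tz": 0,"grip": 1},
  ],
)

```text
clock: 17.98
tcp_pos: [0.5288, 0.0956, 0.1717]
orientation: [0.5, 3.099, 0.002]
contact_force: [0.1, -0.0, -0.6]
grip_width: -0.0001
```

```bash
python3 look.py l7
python3 - <<'E'
from h import *
from scipy.spatial.transform import Rotation as R
o=status.get_obs(); f=dict(eyes.grab_frame("wrist"))
cv2.imwrite("pics/w4.png",cv2.resize(f["frame"][:300,:300],None,fx=2,fy=2,interpolation=cv2.INTER_CUBIC))
Tt=np.eye(4); Tt[:3,:3]=R.from_rotvec(o["orientation"]).as_matrix(); Tt[:3,3]=o["tcp_pos"]
f["T"]=Tt@f["T_tool_cam"]; np.savez("wrist.npz",T=f["T"],K=[f["fx"],f["fy"],f["cx"],f["cy"]])
W0=cloud(f);C=np.array([.4903,-.014])
for n,W in (("w",W0),("s",np.load("look.npz")["s"])):
    P=W.reshape(-1,3);d=P[:,:2]-C;x=d@[.949,-.316];y=d@[.316,.949]
    m=(abs(x)<.02)&(y>.03)&(y<.1)&(P[:,2]>.094)&(P[:,2]<.106); print(n,m.sum(),np.median(x[m]),np.median(y[m]),y[m].min(),y[m].max())
E
```

```text
17.975 [0.5288 0.0956 0.1717] [ 0.1 -0.  -0.6] [-0.01  0.02 -0.  ]
mixer xy 0.0019 0.1162
s [(-105, 0, None), (-90, 27, 71.2), (-75, 40, 71.2), (-60, 41, 71.2), (-45, 47, 71.4), (-30, 45, 71.1), (-15, 50, 71.1), (0, 49, 71.0), (15, 35, 71.0), (30, 29, 71.0), (45, 19, 71.0), (60, 35, 77.2)]
t [(-105, 0, None), (-90, 91, 70.7), (-75, 113, 71.1), (-60, 112, 70.9), (-45, 109, 70.7), (-30, 110, 70.9), (-15, 111, 71.2), (0, 114, 70.9), (15, 107, 71.1), (30, 107, 70.9), (45, 109, 71.0), (60, 115, 76.9)]
w 349 -0.0006663629067511416 0.06826968396659826 0.06043706257220105 0.0756192262168053
s 44 -0.0001869772160227384 0.07323606533405476 0.06266476873324694 0.07755290945710085
```

View pics/w4.png

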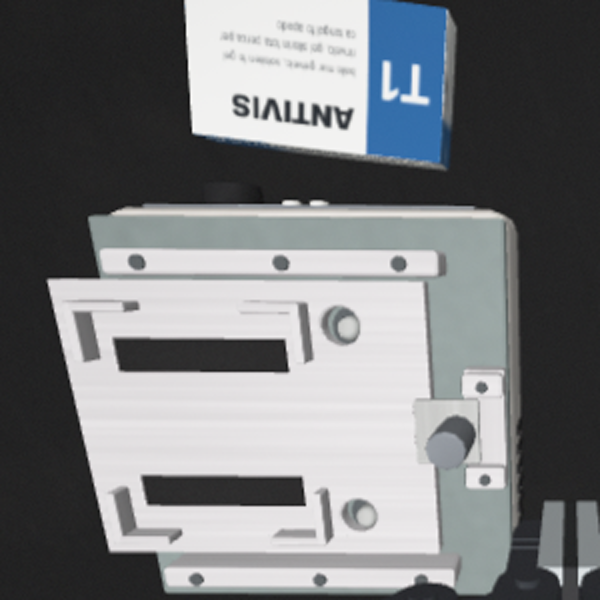

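View pics/l7.png

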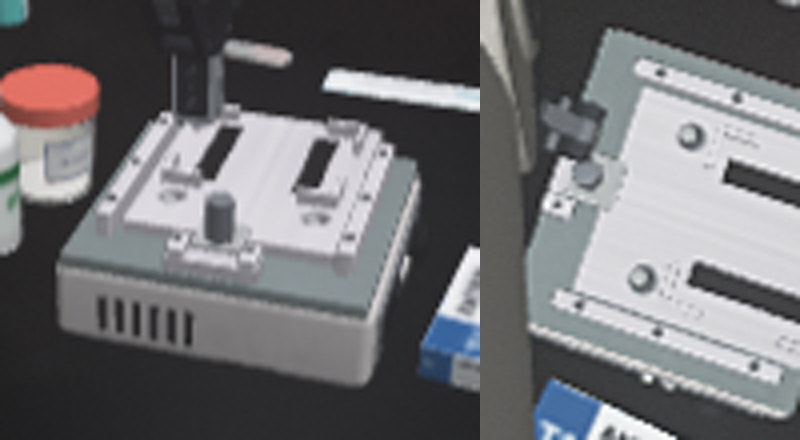

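The tongue now lies over the plate. To check that the latch is fully in, I'll measure knob against pin tips in the same picture. Pin tips are at (347,327) and (363,515), and the knob top is at (450,448).

Run:
```python
from h import *
q=lambda l:(np.array(l,float)+.5)/2-.5
p=ray("wrist",q([(347,327),(363,515)]),.072)[:,:2]; k=ray("wrist",q([(450,448)]),.101)[0,:2]
h=ray("wrist",q([(340,326),(358,514)]),.070)[:,:2]
pe=ray("wrist",q([(424,281),(441,552)]),.070)[:,:2]; t=ray("wrist",q([(414,401),(418,464)]),.076)[:,:2]
sc=ray("wrist",q([(482,387),(485,480)]),.078)[:,:2]
ex=p[1]-p[0]; print("pin spacing",np.linalg.norm(ex)); ex/=np.linalg.norm(ex); ey=np.array([-ex[1],ex[0]])
O=p.mean(0)-.020*ey
for n,v in (("knob",k[None]),("holes",h),("plate edge",pe),("tongue",t),("cheek screws",sc)): print(n,np.c_[(v-O)@ex,(v-O)@ey].round(4).tolist())
print("yaw",np.degrees(np.arctan2(ex[1],ex[0])),O)
# same for earlier top crop: knob zoom before/after
```

```text
pin spacing 0.08228927763545264
knob [[-0.0001, 0.0656]]
holes [[-0.0413, 0.0164], [0.0416, 0.0171]]
plate edge [[-0.0596, 0.0515], [0.0597, 0.0532]]
tongue [[-0.0119, 0.0464], [0.0154, 0.0466]]
cheek screws [[-0.0187, 0.0748], [0.0214, 0.0751]]
yaw -19.366805804899464 [ 0.48987154 -0.00952608]
```

The tongue tip reads 46.5 mm (46 nominal when fully in) and the knob 65.6 mm (64 nominal), so it is in or within about 1.5 mm. I'll press once more with more force to make sure it is on the stop.

Emit:
drive_tool(
  commands=[
    {"rx": 0,"ry": 0,"rz": 0,"tx": 0,"ty": 0,"tz": -1,"grip": 1},
    {"rx": 0,"ry": 0,"rz": 0,"tx": 0,"ty": 0,"tz": -1,"grip": 1},
    {"rx": 0,"ry": 0,"rz": 0,"tx": 0,"ty": 0,"tz": -1,"grip": 1},
    {"rx": 0,"ry": 0,"rz": 0,"tx": 0,"ty": 0,"tz": -1,"grip": 1},
    {"rx": 0,"ry": 0,"rz": 0,"tx": 0,"ty": 0,"tz": -0.2,"grip": 1},
    {"rx": 0,"ry": 0,"rz": 0,"tx": -0.13,"ty": -0.35,"tz": 0,"grip": 1},
    {"rx": 0,"ry": 0,"rz": 0,"tx": -0.13,"ty": -0.35,"tz": 0,"grip": 1},
    {"rx": 0,"ry": 0,"rz": 0,"tx": -0.13,"ty": -0.35,"tz": 0,"grip": 1},
  ],
)

```text
clock: 19.12
tcp_pos: [0.5204, 0.0737, 0.087]
orientation: [0.501, 3.1, 0.001]
contact_force: [0.6, 0.4, -0.3]
grip_width: -0.0
```

Emit:
drive_tool(
  commands=[
    {"rx": 0,"ry": 0,"rz": 0,"tx": -0.04,"ty": -0.1,"tz": 0,"grip": 1},
    {"rx": 0,"ry": 0,"rz": 0,"tx": -0.04,"ty": -0.1,"tz": 0,"grip": 1},
    {"rx": 0,"ry": 0,"rz": 0,"tx": -0.04,"ty": -0.1,"tz": 0,"grip": 1},
  ],
)

```text
clock: 19.5
tcp_pos: [0.519, 0.0706, 0.0869]
orientation: [0.498, 3.1, 0.005]
contact_force: [3.1, 8.5, -0.7]
grip_width: -0.0003
```

Emit:
drive_tool(
  commands=[
    {"rx": 0,"ry": 0,"rz": 0,"tx": -0.035,"ty": -0.1,"tz": 0,"grip": 1},
    {"rx": 0,"ry": 0,"rz": 0,"tx": -0.035,"ty": -0.1,"tz": 0,"grip": 1},
  ],
)

```text
clock: 19.75
tcp_pos: [0.5188, 0.07, 0.0872]
orientation: [0.493, 3.099, 0.01]
contact_force: [4.8, 16.5, -3.4]
grip_width: -0.0001
```

Emit:
drive_tool(
  commands=[
    {"rx": 0,"ry": 0,"rz": 0,"tx": -0.035,"ty": -0.1,"tz": 0,"grip": 1},
    {"rx": 0,"ry": 0,"rz": 0,"tx": 0,"ty": 0,"tz": 0,"grip": 1},
  ],
)

```text
clock: 20.0
tcp_pos: [0.5188, 0.0698, 0.0873]
orientation: [0.49, 3.098, 0.013]
contact_force: [5.8, 18.1, -3.6]
grip_width: 0.0002
```

The latch is on a hard stop: at 18 N it no longer moves, and it stopped at the same place as before. I'll back off and do a final check.

Emit:
drive_tool(
  commands=[
    {"rx": 0,"ry": 0,"rz": 0,"tx": 0.3,"ty": 0.9,"tz": 0,"grip": 1},
    {"rx": 0,"ry": 0,"rz": 0,"tx": 0.3,"ty": 0.9,"tz": 0.2,"grip": 1},
    {"rx": 0,"ry": 0,"rz": 0,"tx": 0,"ty": 0.3,"tz": 1,"grip": 1},
    {"rx": 0,"ry": 0,"rz": 0,"tx": 0,"ty": 0.5,"tz": 1,"grip": 1},
    {"rx": 0,"ry": 0,"rz": 0,"tx": 0,"ty": 0.5,"tz": 1,"grip": 1},
    {"rx": 0,"ry": 0,"rz": 0,"tx": 0,"ty": 0.5,"tz": 1,"grip": 1},
    {"rx": 0,"ry": 0,"rz": 0,"tx": 0,"ty": 0.5,"tz": 1,"grip": 1},
    {"rx": 0,"ry": 0,"rz": 0,"tx": 0,"ty": 0,"tz": 0,"grip": 1},
  ],
)

```text
clock: 21.0
tcp_pos: [0.5287, 0.1456, 0.1916]
orientation: [0.498, 3.1, 0.002]
contact_force: [0.1, -0.5, -0.1]
grip_width: 0.0001
```

```bash
python3 look.py l8
python3 - <<'E'
from h import *
cv2.imwrite("pics/sf.png",eyes.grab_frame("side")["frame"])
E
```

```text
21.0 [0.5287 0.1456 0.1916] [ 0.1 -0.5 -0.1] [ 0.01 -0.03 -0.03]
mixer xy -0.014 0.1636
s [(-105, 0, None), (-90, 31, 70.8), (-75, 40, 70.8), (-60, 41, 71.2), (-45, 45, 71.2), (-30, 46, 71.2), (-15, 42, 71.2), (0, 52, 71.2), (15, 37, 71.0), (30, 30, 71.0), (45, 19, 71.1), (60, 35, 76.8)]
t [(-105, 0, None), (-90, 92, 70.8), (-75, 113, 70.8), (-60, 111, 71.0), (-45, 110, 70.9), (-30, 112, 70.7), (-15, 111, 70.6), (0, 114, 70.8), (15, 108, 70.7), (30, 107, 70.7), (45, 111, 71.2), (60, 115, 77.1)]
```

View pics/l8.png

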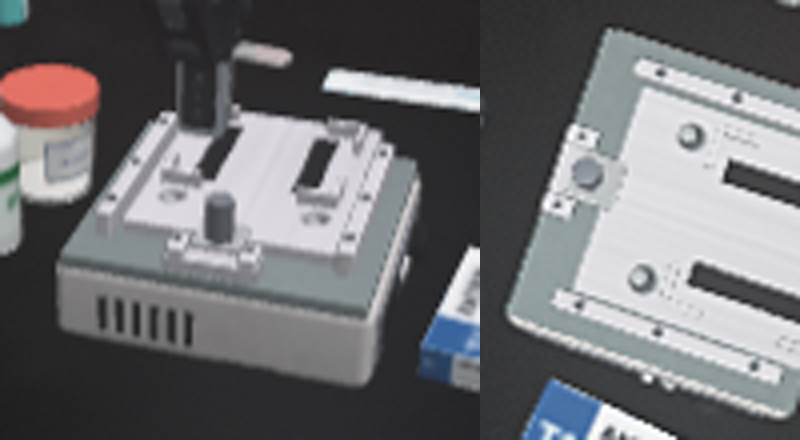

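View pics/sf.png

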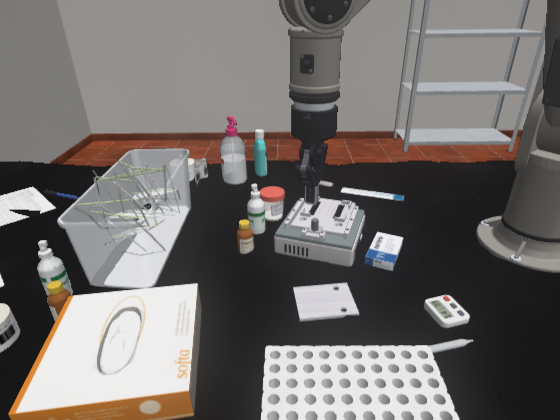

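The plate is flat, the latch tongue is over its edge, the other things stand where they were, and the gripper is clear in free air. I'm handing it in.

```bash
python3 -c "
from bench import workorder,status
print(workorder.hand_in()); print(status.get_obs()['clock'])"
```

```text
the job is handed in; nothing more can be done
None
the job is handed in; nothing more can be done
```

The plate is seated flat on the deck and the latch is pushed in over its edge. I handed the job in at about 21 s of the 48 s allowed.

- **Plate:** I nudged it by its overhanging end with the closed fingertips, using at most about 6 N along the push in the readings. It dropped over the pins by itself. Its top reads about 71 mm everywhere in both fixed cameras (62 + 8 = 70 mm expected), and both pins show in the holes. It lies about 2–3 mm towards the -y side, within its stated play.
- **Latch:** I pushed the knob until it stopped, then pressed again with about 18–19 N. It moved no more than a millimetre between the two pushes.
- **Latch measurements that disagree slightly:** After the first push, the tongue tip measured 46.5 mm against 46 mm nominal, and the knob 65.6 mm against 64 mm nominal. Those put the joint at 18.4 to 19.5 mm of its 20 mm, within the camera error. I take it as fully in because of the hard stop.
- **Other things:** The cup, spray, amber bottle, carton and look-alikes are unmoved in the last picture, and the gripper was clear and touching nothing.

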